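# Bring the square jar to the front of the topping stand

## Task

Swing the brake lever at the front of the revolving topping stand outward until it is fully open. Then grip the black knob at the top of the stand's post and turn the plate, without spinning it fast, until the one tall square jar with the ball stopper stands at the front, squarely in line with the pivot of the brake lever. Finish while still gripping the knob, keeping the plate still with the brake left open so that I can work at that jar, and leave the other things on the worktop where they are.

Things in the scene. Friction and masses are not known exactly. Their poses are not given: they have to be found in the camera images.
- stand: Grey cast foot of the revolving topping stand, 200 mm across, fixed to the worktop, turned up to 0.35 rad. Origin on the worktop on the turning axis, z up; its own -x is the stand's FRONT (towards the robot), where a bracket carries the brake. Above it turns an aluminium plate 220 mm across, top face 50 mm above the worktop, with six jars in a ring of radius 80 mm round a steel post.
- brake_pivot (a point): Axis of the brake lever, in the middle of its black hub (26 mm across), on the stand's front: 140 mm from the turning axis, 60 mm above the worktop.
- brake_grip (a point): Upright round black finger grip at the brake lever's end, 16 mm across, standing from 60 to 106 mm above the worktop; this point is on its axis, 90 mm above the worktop, 62 mm from the pivot, and moves with the lever. The 12 mm thick lever arm below it is at most 70 mm above the worktop.
- brake (a joint): Lever angle, rad, about the vertical through brake_pivot, growing counter-clockwise from above. 0 = shut: arm to the stand's left (+y), 0.35 rad outward of parallel to the plate's edge; an eccentric under the hub presses a shoe on that edge and stops the plate. Shoe clear from about 0.95; 1.3 = fully open, at the stop, arm out to the front. Stays where left; a few N at the grip move it.
- carousel (a joint): Angle of the plate with its jars, rad, counter-clockwise seen from above, no stops. 0 (or 2 pi) = the square jar exactly at the front; it starts anywhere from 0.8 to 5.48. With the brake open it turns lightly (0.03 N m of friction) and stops when not driven.
- knob: Black ribbed round knob on top of the centre post, 32 mm across, 40 mm tall, its underside 180 mm and its top 220 mm above the worktop, on the turning axis; turns with the plate. Origin: centre of its underside.
- square_jar: The jar to bring to the front: the only square one (38 x 38 mm) and the tallest, glass with a steel ball stopper 29 mm across, top 170 mm above the worktop. Origin: centre of its underside, on the plate, 80 mm from the turning axis. The five others are round, 47 mm across, with flat caps, tops 122 mm above the worktop. All jars sit fast in the plate's wire gallery.
- round_cutter: Bystander: steel ring cutter, 72 mm across, 22 mm tall, lying in front of the stand to its right. Origin: centre of its underside.
- house_cutter: Bystander: white house-shaped cookie cutter, 66 x 52 mm, 22 mm tall, left of the stand. Origin: near its middle, on the worktop.
- pinch_bowl: Bystander: small white bowl, 96 mm across, 38 mm tall, right of the stand. Origin: centre of its underside.
- mug: Bystander: blue mug, 80 mm across without its handle, 92 mm tall. Origin: centre of its underside.
- spatula: Bystander: blue spatula, 270 mm long, lying flat on the left near the robot. Origin: on the worktop below its middle.
- rolling_pin: Bystander: black rolling pin, 400 mm long, 54 mm thick, lying on the right. Origin: under its middle.
- canister: Bystander: square clear canister with white lid, 112 x 112 mm, 170 mm tall, standing on the left beyond the mug. Origin: centre of its underside.

How it is judged:
On the way, in this order (a step that is already met when the one before it is completed fails the run):
1. the brake lever is swung fully open (value of joint brake above 1.15 rad), for 0.2 s.
2. the square jar is at the front with the fingers gripping the knob and the brake open (y of square_jar in the frame of stand between -0.012 and 0.012 m and x of square_jar in the frame of stand below 0 m and contact force between the fingers and knob above 3 N and value of joint brake above 1.1 rad), for 0.3 s.
At the end, for the whole second after the job is handed in: the square jar stands at the stand's front within 12 mm to either side of the line from the turning axis through the brake pivot, the plate is still (under 0.06 rad/s), the fingers still grip the knob with more than 3 N, and the brake lever is open (over 1.1 of its 1.3 rad) (all of step 2 and velocity of joint carousel between -0.06 and 0.06 rad/s); the arm keeps its last pose, push and grip.
It fails at once if the plate is forced round (jar moved over 15 mm) while the brake is still on (value of joint brake below 0.6 rad and distance of square_jar from where it was at the start of the episode above 0.015 m).
It fails at once if the plate is spun fast (over 3 rad/s) (velocity of joint carousel above 3 rad/s or velocity of joint carousel below -3 rad/s).
It fails at once if a bystander is moved by more than 30 mm (distance of any of round_cutter, house_cutter, pinch_bowl, mug, spatula, rolling_pin, canister from where it was at the start of the episode above 0.03 m).
It fails at once if the mug or the canister is tipped (angle between any of mug, canister's own z axis and vertical above 0.4 rad).
It also fails if it takes over 54 s, if anything falls off the work surface, if the arm or the gripper's body presses on something with over 40 N, if the wrist force passes 120 N, or if a joint passes its speed limit or range.

## Robot

A 6-joint arm with a two-finger parallel gripper is mounted at the origin on the work surface. World frame = base frame: x ahead of the robot, y to its left, z up, the work surface at z = 0. Lengths are in m, angles in rad, forces in N, time in s.
With the tool pointing down it reaches from about 0.375 to 0.975 m from the base axis. Payload 3.8 kg.
Tool frame: the origin (TCP) lies where the fingers leave the gripper's body, on its centre line; the fingertips stand 64 mm ahead of it and the grasp point (between the pads) lies 45 mm ahead of it (r.grasp_offset is the z of the grasp point in the tool frame, in m); z points along the fingers, y is the line along which they close (so a half turn about z gives the same grasp; the last joint's range is limited). The gripper opens to 88 mm and grips with 3 to 60 N. Pads are 18 mm wide; open, the fingers measure 123 mm over their backs; the gripper's body (75 mm by 187 mm) begins 45 mm behind the grasp point.
Start: joints at [1.114, 0.264, 1.604, -0, 1.274, -0.037], TCP at [0.275, 0.616, 0.303] pointing down, gripper open.
Joint ranges: [-2.63, 2.63], [-0.94, 2.18], [0.31, 2.57], [-1.31, 4.45], [0, 2.66], [-2.55, 2.55]. Speed limits (rad/s): [2.57, 2.57, 3.14, 3.14, 3.14, 3.14].

## Interface

Orientations are given as [roll, pitch, yaw] about the fixed x, y, z axes, in that order (R = Rz(yaw) Ry(pitch) Rx(roll)).
In Python, from bench import r gives the robot as it stands. The module is installed in compiled form; this text tells all that it offers. Calls block until the motion is done:
- r.reach(position, orientation): joint-space move of the TCP to a pose.
- r.servo_line(position, rotation=None, vel=0.15, f_stop=None): straight line of the TCP; rotation=None keeps the orientation; vel is the mean speed in m/s. With f_stop (N) it stops when the force on the tool has changed by that much, and returns True; else False.
- r.set_joints(angles): joint-space move.
- r.set_gripper(opening, grip_force=None): opening from 0.0 (shut) to 1.0 (fully open); grip_force is the grip in N (None keeps the last); returns when the fingers have stopped.
- r.wait(seconds).
- r.ik(position, orientation): joint angles nearest the present ones, or None.
- r.read_camera(name): name is "scene" or "top" or "wrist"; returns the picture (384x512x3 uint8, red, green, blue); there is no depth.
- r.get_calibration(name): a dict with "intrinsics" (3x3 intrinsics, pixels), "rvec" (rotation vector, rad) and "tvec" (3), from world to camera coordinates, as OpenCV has them; the wrist camera has in their place "hand_eye" (4x4, takes a point from camera to tool coordinates, whose origin is the TCP and whose axes are the flange's). Camera axes: x right, y down, z forward; pixel columns grow to the right and rows downward; lengths in m; the calibration is good to about 2 mm. A picture is of the moment at which its call begins: read the wrist's pose just before it. get_calibration takes no time and is no camera call.
A pose or a line that the arm cannot do raises r.IKError and nothing moves.
- r.finish_job(): hands the job in; it is judged then, once.
Readings, each from a call of its own:
- r.current_clock(): time.
- r.current_joint_pos(): joint angles.
- r.current_joint_vel(): joint speeds.
- r.current_tau(): joint torques, N m.
- r.current_ee_pos(): TCP position.
- r.current_tcp_rot(): TCP orientation.
- r.current_force(): force on the tool from outside, world axes, zero at the start.
- r.current_wrist_torque(): the same for the moment, N m.
- r.current_gripper_width(): opening from 0.0 (shut) to 1.0 (fully open).
- r.current_grasp_force(): force on a finger pad.
Only numpy, scipy, OpenCV 4.12 (cv2) and the standard library are available. Lean on these libraries where they do the work, as an engineer would, in place of code of your own. Each camera call takes 0.05 s, during which the arm holds its last target. There are 200 camera calls.

## Working session

There is one attempt and no reset: what is moved stays moved. The work goes in short steps, each a Python script; the robot and the scene stay as the last script left them, time stands still between calls to the robot, and variables do not carry over. Pictures are saved under pics/ and viewed, at most 10 in all, crops included, and the job is handed in when it is done.

```bash
mkdir -p pics; python3 - <<'E'
from bench import r
import cv2
for n in ("scene","top"):
    im=r.read_camera(n); cv2.imwrite(f"pics/{n}0.png",cv2.resize(im[:,:,::-1],(800,600),interpolation=cv2.INTER_CUBIC))
    print(n,r.get_calibration(n))
print(r.get_calibration("wrist"),r.current_tcp_rot(),r.current_clock())
E
```

```text
scene {'intrinsics': array([[351.97832671,   0.        , 253.26601063],
       [  0.        , 351.97832671, 195.61949629],
       [  0.        ,   0.        ,   1.        ]]), 'rvec': array([ 1.92321539,  1.46721422, -0.63323355]), 'tvec': array([-0.13399981, -0.24041931,  1.44827428])}
top {'intrinsics': array([[387.84396754,   0.        , 252.39766109],
       [  0.        , 387.84396754, 191.99194178],
       [  0.        ,   0.        ,   1.        ]]), 'rvec': array([ 2.18773906, -2.14104515,  0.15180543]), 'tvec': array([-0.01910602,  0.51210211,  1.27426517])}
{'intrinsics': array([[339.65445314,   0.        , 259.04244567],
       [  0.        , 339.65445314, 197.72224388],
       [  0.        ,   0.        ,   1.        ]]), 'hand_eye': array([[-7.51080872e-05, -9.64944899e-01, -2.62452539e-01,
         6.71173011e-02],
       [ 9.99999955e-01, -1.48623392e-04,  2.60257723e-04,
        -6.38296993e-04],
       [-2.90140949e-04, -2.62452508e-01,  9.64944867e-01,
        -8.23688509e-02],
       [ 0.00000000e+00,  0.00000000e+00,  0.00000000e+00,
         1.00000000e+00]])} [-3.13959029e+00 -6.36572012e-05  2.72179903e+00] 0.1
```

View pics/scene0.png

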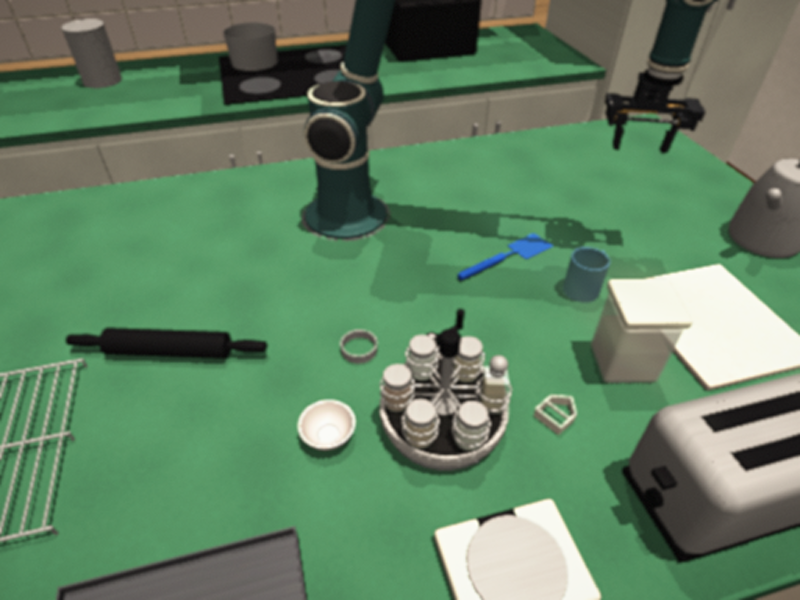

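View pics/top0.png

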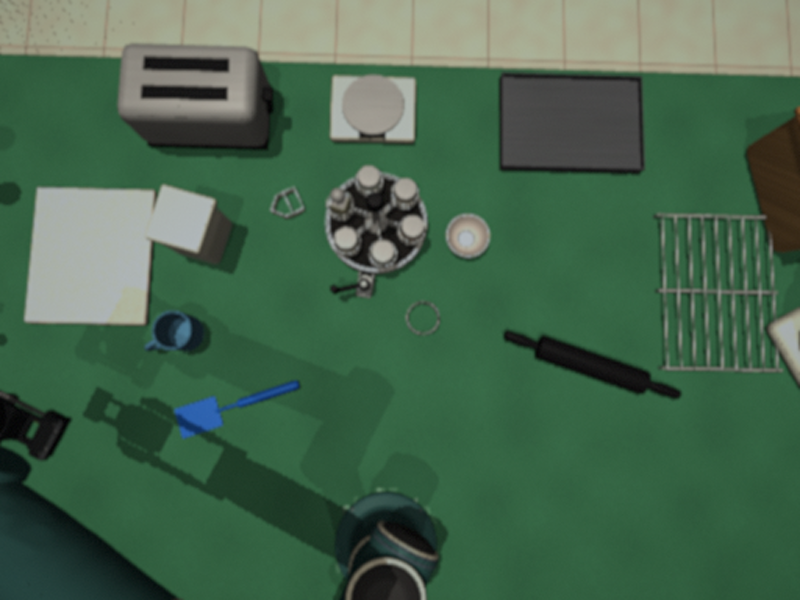

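The top view shows the stand centred near (376,222)/1.5625, with the pivot hub near (365,285), the grip near (336,289) and the square jar near (339,204). I'll enlarge both views.

```bash
python3 - <<'E'
from bench import r
import cv2, numpy as np
a=r.read_camera("top")[90:200,195:295,::-1]; b=r.read_camera("scene")[190:310,235:335,::-1]
a=cv2.resize(a,None,fx=4,fy=5,interpolation=cv2.INTER_CUBIC);a=cv2.resize(a,(400,440));b=cv2.resize(b,(400,480),interpolation=cv2.INTER_CUBIC)
c=np.zeros((480,800,3),np.uint8);c[:440,:400]=a;c[:,400:]=b
cv2.imwrite("pics/crop.png",c)
E
```

```text
(no output)
```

View pics/crop.png

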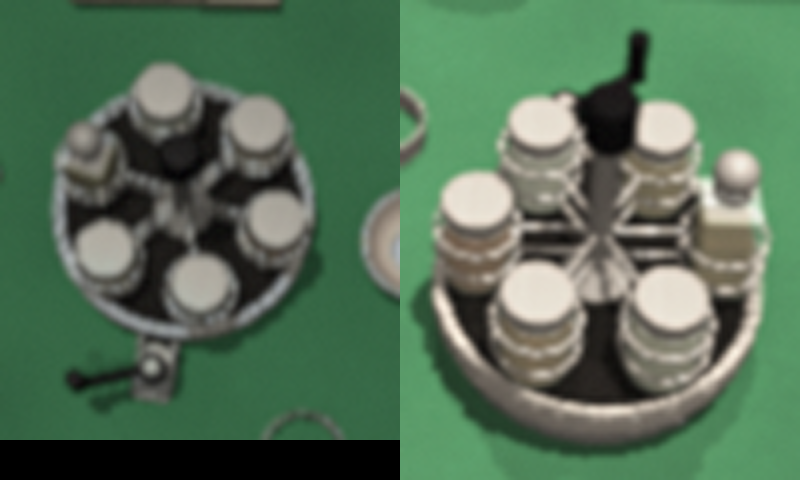

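The left crop shows the knob top at (183,153), the hub at (152,367), the grip top at (76,380) and the ball at (84,138). It also shows five caps. The right crop shows the knob top at (610,93), the grip top at (641,38) and the ball at (737,167). I'll fit the stand model to all of these.

```bash
cat > model.py <<'E'
from bench import r
import cv2, numpy as np
from scipy.optimize import least_squares
cal={n:r.get_calibration(n) for n in("top","scene")}
def proj(n,P):
    c=cal[n]; return cv2.projectPoints(np.float64(P).reshape(-1,1,3),c["rvec"],c["tvec"],c["intrinsics"],None)[0].reshape(-1,2)
def pol(c,rad,a,z): return [c[0]+rad*np.cos(a),c[1]+rad*np.sin(a),z]
def pts(p):
    c,yaw,q,br=p[:2],p[2],p[3],p[4]; f=yaw+np.pi
    piv=pol(c,.14,f,.075); g=pol(piv,.062,yaw+np.pi/2+.35+br,.106)
    return dict(knob=[*c,.22],hub=piv,grip=g,ball=pol(c,.08,f+q,.155),
      **{f"c{i}":pol(c,.08,f+q+i*np.pi/3,.122) for i in range(1,6)})
E
python3 - <<'E'
from model import *
T=lambda u,v:(195+u/4,90+v/4); S=lambda u,v:(235+(u-400)/4,190+v/4)
# ccw seen from above = ccw in top picture (x up, y left)
obs={"top":dict(knob=T(183,153),hub=T(152,367),grip=T(76,380),ball=T(84,138),c1=T(106,246),c2=T(201,281),c3=T(276,220),c4=T(257,125),c5=T(164,90)),
"scene":dict(knob=S(610,93),grip=S(641,38),ball=S(737,167))}
def res(p):
    P=pts(p); return np.concatenate([proj(n,[P[k] for k in o])-np.array(list(o.values())) for n,o in obs.items()]).ravel()
for q0 in (4.9,):
    s=least_squares(res,[.65,0,0,q0,0],loss="soft_l1"); print(s.x,s.cost); print(np.round(res(s.x).reshape(-1,2),1).tolist())
P=pts(s.x)
for k in("knob","hub","grip","ball"): print(k,np.round(P[k],3))
np.save("fit.npy",s.x)
E
```

```text
[ 0.67859557  0.03552479 -0.154484    4.54498158  0.02747192] 4.653709612225378
[[-0.9, -0.6], [-0.1, -0.3], [-0.6, -1.2], [-0.1, 0.6], [-0.5, 0.8], [-0.5, 0.5], [-0.1, -0.2], [0.1, -0.4], [-0.1, 0.1], [-0.4, 0.2], [-1.4, -0.6], [-1.4, 1.2]]
knob [0.679 0.036 0.22 ]
hub [0.54  0.057 0.075]
grip [0.527 0.118 0.106]
ball [0.704 0.111 0.155]
```

The fit is consistent to about 3 mm (yaw -0.15, carousel 4.545, so +1.738 to go). Next I'll move above the grip and check from close by.

```bash
cat >> model.py <<'E'
from scipy.spatial.transform import Rotation as Ro
def wproj(P):
    c=r.get_calibration("wrist"); R=Ro.from_euler("xyz",r.current_tcp_rot()).as_matrix(); t=np.array(r.current_ee_pos())
    H=c["hand_eye"]; p=(np.float64(P)-t)@R; p=(p-H[:3,3])@H[:3,:3]; u=p@c["intrinsics"].T; return u[:,:2]/u[:,2:]
def wshot(name,P):
    uv=wproj(P); im=r.read_camera("wrist")[:,:,::-1].copy()
    im=cv2.resize(im,(800,600),interpolation=cv2.INTER_CUBIC)
    for u in uv: cv2.drawMarker(im,tuple(int(round(x*1.5625)) for x in u),(0,0,255),cv2.MARKER_CROSS,14,1)
    cv2.imwrite(f"pics/{name}.png",im); print(np.round(uv*1.5625))
E
python3 - <<'E'
from model import *
p=np.load("fit.npy"); P=pts(p); g=P["grip"]; a=p[2]+np.pi/2+.35
r.set_gripper(.42,5)
r.reach([g[0],g[1],.27],[np.pi,0,a])
print(r.current_joint_pos(),r.current_clock())
wshot("w1",[P["grip"],P["hub"],P["knob"],P["ball"]])
E
```

```text
[ 1.74749799e-01  3.15777457e-02  1.93028788e+00  3.08002368e-04
  1.17936546e+00 -2.20998826e-02] 3.0833
[[405. 310.]
 [407. 401.]
 [809. 725.]
 [823. 436.]]
```

View pics/w1.png

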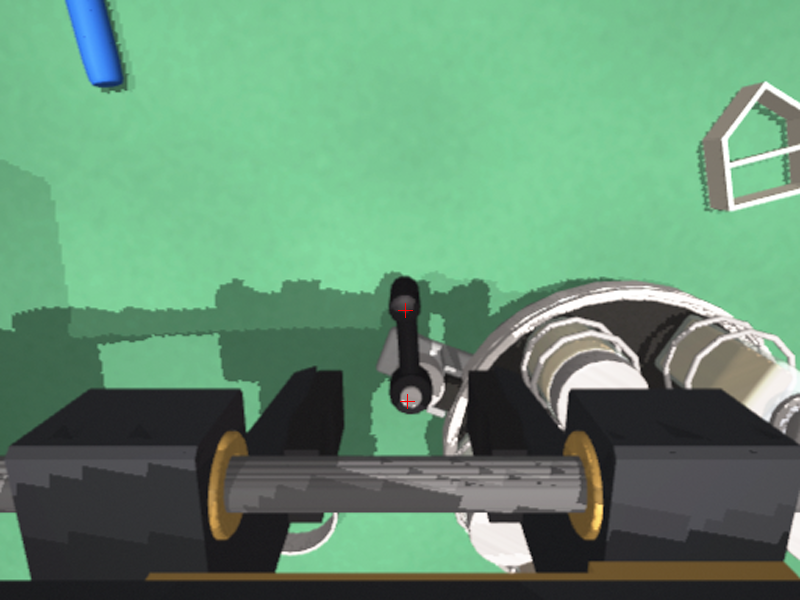

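The crosses land on the grip (404,303) and hub (410,393) to within about 3 mm. I'll descend, pinch lightly and swing.

```bash
python3 - <<'E'
from model import *
p=np.load("fit.npy"); a0=p[2]+np.pi/2+.35; piv=np.array(pts(p)["hub"])[:2]+[0,.002]
z=.095+r.grasp_offset
tgt=lambda b:[piv[0]+.062*np.cos(a0+b),piv[1]+.062*np.sin(a0+b),z]
print(r.servo_line(tgt(.0),f_stop=15,vel=.12))
r.set_gripper(0,6); print(r.current_gripper_width()*88,r.current_grasp_force(),r.current_force())
for b in np.arange(.1,1.41,.1):
    s=r.servo_line(tgt(b),[np.pi,0,a0+b],vel=.05,f_stop=20 if b>1.15 else 30)
    if s: break
print(b,s,np.round(r.current_force(),1),np.round(r.current_ee_pos(),4),r.current_clock(),r.current_gripper_width()*88)
wshot("w2",[[*piv,.075],[*tgt(b)[:2],.106]])
E
```

```text
False
15.5825111057085 6.003101323731244 [-4.25049942  1.67388201  5.52666219]
1.4000000000000001 False [ 6.4 12.1 -0.3] [0.4791 0.0603 0.1405] 8.6667 20.29513075168883
[[399. 565.]
 [396. 445.]]
```

View pics/w2.png

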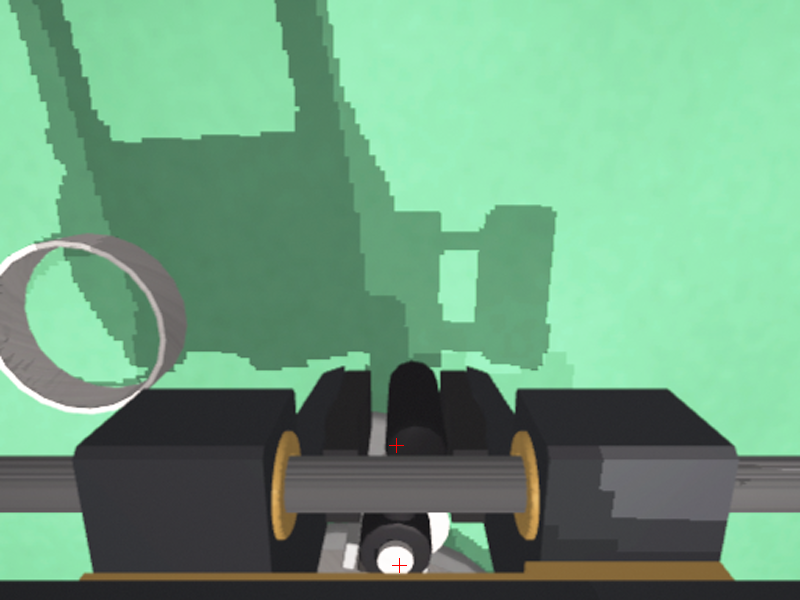

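The lever is against its stop, pointing out to the front (the grip is between the pads at about (414,440), with 12 N of push). I'll release it and go above the knob.

```bash
python3 - <<'E'
from model import *
p=np.load("fit.npy"); P=pts(p); k=P["knob"]
r.wait(.2); r.set_gripper(.5); e=r.current_ee_pos()
r.servo_line([e[0],e[1],.34],vel=.2)
r.reach([k[0],k[1],.34],[np.pi,0,p[2]+np.pi+p[3]-2*np.pi])
print(r.current_joint_pos(),r.current_clock())
wshot("w3",[P["knob"],P["ball"],P["c1"],P["c5"]])
E
```

```text
[1.57266497e-02 2.53328005e-01 1.54967434e+00 2.79765410e-05
 1.33954162e+00 3.36946797e-01] 12.2333
[[405. 337.]
 [406. 136.]
 [282. 214.]
 [530. 214.]]
```

View pics/w3.png

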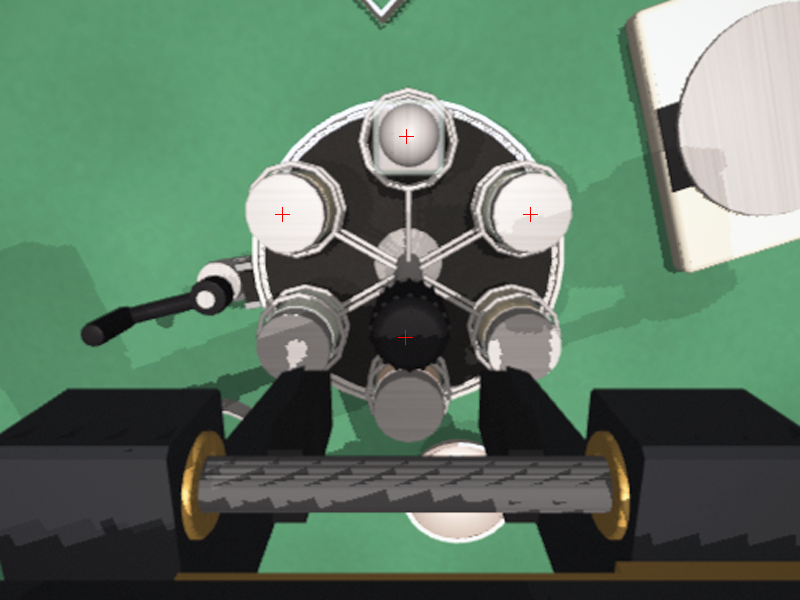

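The lever is fully open (grip top (93,335), hub (207,298)). The knob top is at about (409,331) and the ball at (408,134), within 2 mm of the prediction. I'll refit from this view, then grip and turn.

```bash
python3 - <<'E'
from model import *
p0=np.load("fit.npy"); p0[4]=1.3
o=dict(knob=(409,331),ball=(408,134),hub=(207,298),grip=(93,335),c1=(285,212),c5=(532,210))
O=np.array(list(o.values()))/1.5625
f=lambda p:(wproj([pts(p)[k] for k in o])-O).ravel()
s=least_squares(f,p0,loss="soft_l1"); p=s.x; print(p0,p,np.round(f(p).reshape(-1,2),1).tolist())
np.save("fit2.npy",p)
k=p[:2]; print(abs(p[:4]-p0[:4]))
if np.abs(p[:4]-p0[:4]).max()<.08:
    y0=p[2]+p[3]-np.pi
    z=.202+r.grasp_offset
    print(r.servo_line([*k,z],[np.pi,0,y0],vel=.12,f_stop=15))
    r.set_gripper(0,15); print(r.current_gripper_width()*88,r.current_grasp_force(),np.round(r.current_force(),1))
    d=2*np.pi-p[3]; n=12
    for i in range(1,n+1):
        q=r.ik([*k,z],[np.pi,0,y0+d*i/n]); r.set_joints(q)
    r.wait(.3)
    print(r.current_grasp_force(),np.round(r.current_force(),1),r.current_wrist_torque(),r.current_clock(),r.current_joint_pos())
    wshot("w4",[pol(k,.08,p[2]+np.pi,.155),pol(k,.14,p[2]+np.pi,.075)])
    a=r.read_camera("top")[90:200,185:305,::-1]; cv2.imwrite("pics/t4.png",cv2.resize(a,None,fx=5,fy=5,interpolation=cv2.INTER_CUBIC))
E
```

```text
[ 0.67859557  0.03552479 -0.154484    4.54498158  1.3       ] [ 0.68098582  0.03651737 -0.1615491   4.56146925  1.32233821] [[0.8, 1.4], [0.1, -1.3], [-2.1, 0.2], [-0.2, 0.1], [-0.4, -0.0], [0.4, -0.2]]
[0.00239025 0.00099258 0.0070651  0.01648766]
False
31.05847103688411 14.997321681585163 [-4.3  0.8  6. ]
14.982022052172397 [ 0.7 -4.4  1.3] [-0.80263798 -0.14018785  0.01007349] 17.05 [ 1.63729922e-02  3.13475293e-01  1.64413942e+00 -1.47151115e-03
  1.18160715e+00 -1.38239223e+00]
[[407. 118.]
 [405. -16.]]
```

View pics/w4.png

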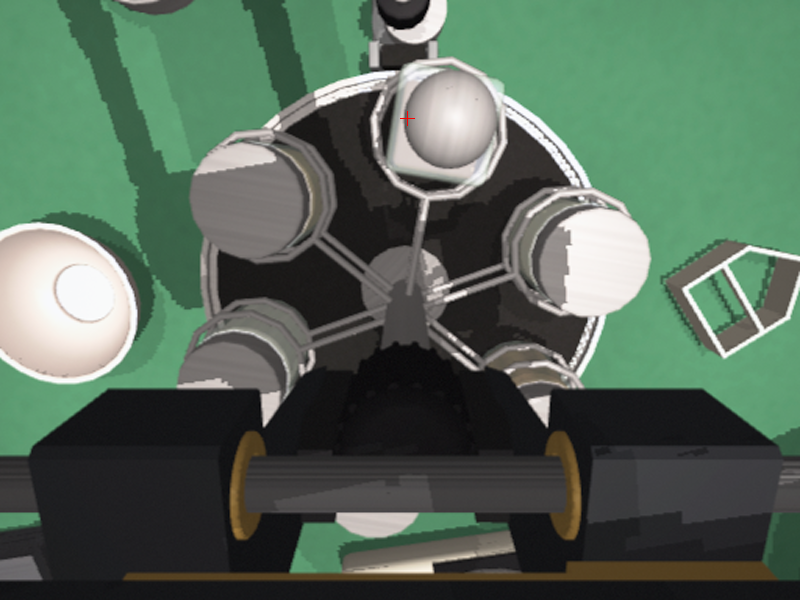

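The ball is at (450,118), right of its target at (407,118), so the knob slipped a little in the turn. The hub is straight ahead at about (407,15). I'll solve for the remaining angle and turn further.

```bash
cat > corr.py <<'E'
from model import *
p=np.load("fit2.npy"); k=p[:2]
def err(u,v):
    f=lambda x:(wproj([pol(k,x[1],p[2]+np.pi+x[0],.155)])[0]*1.5625-[u,v])
    return least_squares(f,[0,.08]).x
E
python3 - <<'E'
from corr import *
e,rad=err(450,118); print(e,rad)
if abs(e)<.5:
    z=r.current_ee_pos()[2]; y=r.current_tcp_rot()[2]; print(y)
    r.set_gripper(0,25)
    for i in range(1,5): r.set_joints(r.ik([*k,z],[np.pi,0,y-e*i/4]))
    r.wait(.3); print(r.current_grasp_force(),r.current_wrist_torque(),r.current_clock())
    wshot("w5",[pol(k,.08,p[2]+np.pi,.155),pol(k,.14,p[2]+np.pi,.075)])
E
```

```text
-0.16718896334314576 0.08097023620761858
2.97013259161306
25.00703556528606 [-0.7441881  -0.28986824  0.08105772] 18.6667
[[447. 122.]
 [456. -11.]]
```

View pics/w5.png

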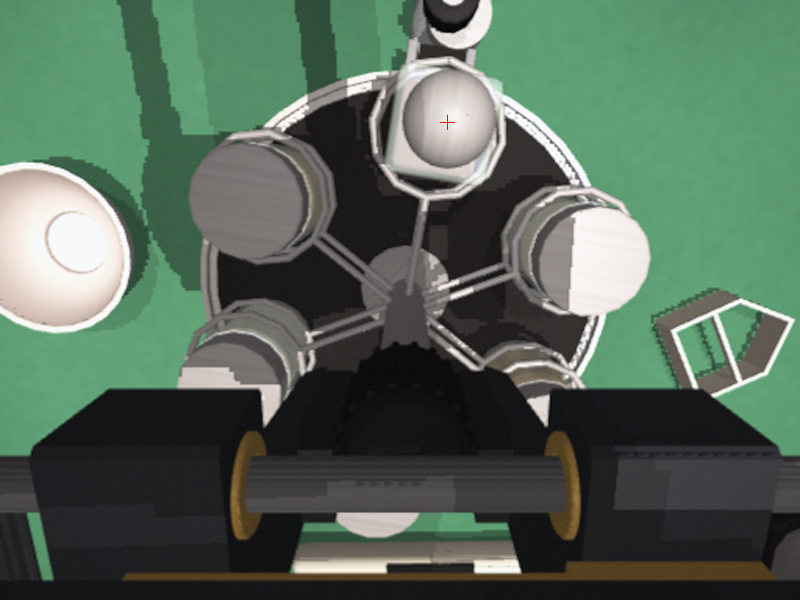

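The ball (450,118) sits on its target (447,122), within about 2 mm. The lever is open and points straight out, in line with the jar, and the grip holds 25 N with no slip this time. I'll hand it in.

```bash
python3 - <<'E'
from corr import *
print(err(450,118),r.current_grasp_force())
r.wait(.2); print(r.finish_job())
E
```

```text
[-0.01019172  0.08115896] 25.006934841221664
the job is handed in; nothing more can be done
None
```

I handed the job in with the brake lever fully open, the square jar at the front within about 1 mm of the pivot line by my last camera measurement, and the gripper still holding the knob at 25 N; no verdict came back.

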